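# Clamp the carved panel and bring the gouge to it

### The job

Clamp the carved panel down by turning the hold-down clamp's crank clockwise (seen from above) until its pad presses firmly on the wood. Then draw the red-handled gouge straight up out of its rack, lean it over to a carving attitude, about 45 degrees with the cutting edge lowest, and finish while still holding it like that in the gripper, the edge raised a few centimetres (about 3 to 8) above the carved shell on the panel. Do not put the gouge down or let go; leave the panel where it lies, and do not disturb the other two gouges, the tin or the stone.

Things in the scene. Friction and masses are not known exactly. Their poses are not given: they have to be found in the camera images.
- clamp: Green steel hold-down clamp fixed to the bench. Origin on the vertical screw axis at bench level. In its frame a column (34 x 30 mm) stands at y = +80 mm; its arm, top 90 mm above the bench, reaches back over the screw axis. The screw passes down through the arm, pad at its lower end, crank on top. The crank swings clear all round above the arm.
- crank (a joint): Crank angle about the vertical screw axis, rad, growing clockwise seen from above (tightening); 0 to 9.0, hard stop at 9.0; starts at 0 to 2.5. At angle a the crank points along the clamp's -x turned clockwise by a. Screw, crank and pad go down 10 mm a turn. Pad meets the panel at about 7.5 rad; 8.4 is firmly clamped (about 14 N). Needs 2 to 4 N at the knob; stays where left.
- crank_knob (a point): Grip point on the black upright crank knob, a freely revolving cylinder 18 mm in diameter, 48 mm tall, 50 mm from the screw axis. The point lies on the knob's axis, 28 mm above its foot, 20 mm below its top; at crank angle 0 it is 146 mm above the bench. The flat crank arm (18 mm wide) lies just under the knob; nothing stands above it.
- pad: Round rubber pad, 36 mm in diameter, at the screw's lower end, on a stiff spring (10 N per mm, so 16 N per rad of crank once it touches). Origin at the centre of its underside, 34 mm above the bench at crank angle 0 (12 mm over the panel's rim).
- panel: Light wood relief panel, 130 x 280 x 22 mm (x, y, z), 0.6 kg, lying loose on the bench, one end under the pad. Origin at the centre of its underside.
- carving (a point): Centre of the carved shell (about 100 mm wide and 85 mm long) in the sunk field of the panel, at the height of the panel's rim, 22 mm above the bench; in the panel's frame 40 mm to -y of the centre.
- rack: Wooden gouge rack fixed to the bench, 60 x 250 x 90 mm (x, y, z), its top board 90 mm above the bench with three 15 mm through holes in a row along its y axis, at y = -75, 0 and +75 mm. Origin at the centre of its underside. Gouges stand upright in it, handle up, in any order.
- gouge: The gouge to fetch: red handle, brass ferrule, steel blade; 170 mm long, 0.11 kg. Origin at the cutting edge, z axis along the tool towards the handle. Blade (10 mm wide) from 0 to 65 mm, ferrule (22 mm diameter) to 77, handle 26 mm in diameter from 92 to 150, rounded off to 170. In the rack it stands upright, ferrule on the top board, edge 25 mm and handle top 195 mm above the bench.
- gouge_grip (a point): Point on the axis of the red gouge's handle, 125 mm from the edge: a good place to grip (150 mm above the bench while in the rack).
- gouge_b: Bystander: the same gouge with a light wood handle, in another hole of the rack. Origin at its cutting edge.
- gouge_c: Bystander: the same gouge with a dark wood handle, in another hole of the rack. Origin at its cutting edge.
- tin: Bystander: blue tin, 66 mm in diameter, 55 mm tall, loose on the bench. Origin at the centre of its underside.
- stone: Bystander: grey sharpening stone, 45 x 140 x 30 mm (x, y, z), loose on the bench. Origin at the centre of its underside.
There are look-alikes about, which are no part of the job. Of the things like the gouge, leave any that is blue; of the rest the smaller one is meant.

How it is judged:
On the way, in this order (a step that is already met when the one before it is completed fails the run):
1. the clamp's pad presses on the panel with more than 5 N (contact force between pad and panel above 5 N), for 0.3 s.
2. the red gouge is drawn up out of the rack, its edge above the rack's top board, in the fingers (height (world z) of gouge above 0.092 m and contact force between gouge and the fingers above 1 N), for 0.1 s.
At the end, for the whole second after the job is handed in: Pad presses on the panel with over 4 N, panel within 30 mm of its start; the red gouge still in the fingers, leaning 32 to 58 degrees, edge lowest, the edge 15 to 120 mm above the panel's top and within 55 mm (level) of the shell's centre, touching no panel, clamp or rack (contact force between pad and panel above 4 N and distance of panel from where it was at the start of the episode below 0.03 m and contact force between gouge and the fingers above 1 N and angle between gouge's own z axis and vertical between 0.56 and 1.01 rad and height (world z) of gouge between 0.037 and 0.142 m and horizontal distance between gouge and carving below 0.055 m and linear speed of gouge below 0.05 m/s and contact force between gouge and panel below 0.2 N and contact force between gouge and clamp below 0.2 N and contact force between gouge and rack below 0.2 N); the arm keeps its last pose, push and grip.
It fails at once if another gouge is pulled up or knocked (moved more than 25 mm) (distance of any of gouge_b, gouge_c from where it was at the start of the episode above 0.025 m).
It fails at once if the tin or the stone is moved more than 30 mm (distance of any of tin, stone from where it was at the start of the episode above 0.03 m).
It fails at once if the panel is shoved more than 30 mm from where it lay (distance of panel from where it was at the start of the episode above 0.03 m).
It also fails if it takes over 64 s, if anything falls off the work surface, if the arm or the gripper's body presses on something with over 40 N, if the wrist force passes 120 N, or if a joint passes its speed limit or range.

### The arm

A 7-joint arm with a two-finger parallel gripper is mounted at the origin on the work surface. World frame = base frame: x ahead of the robot, y to its left, z up, the work surface at z = 0. Lengths are in m, angles in rad, forces in N, time in s.
With the tool pointing down it reaches from about 0.35 to 0.775 m from the base axis. Payload 3.1 kg.
Tool frame: the origin (TCP) lies at the centre of the arm's flange, where the gripper is bolted on; the fingertips stand 173 mm ahead of it and the grasp point (between the pads) lies manip.pinch_z ahead of it (manip.pinch_z is the distance from the TCP to the grasp point, in m); z points along the fingers, y is the direction in which the jaws open and shut (so a half turn about z gives the same grasp; the last joint's range is limited). The gripper opens to 85 mm and grips with 20 to 120 N. Pads are 22 mm wide; open, the fingers measure 114 mm over their backs; the gripper's body (76 mm by 85 mm) begins 54 mm behind the grasp point. The pads swing forward as they close: fully open they stand 13 mm farther back than shut.
Start: joints at [-1.376, 0.311, 0.014, 1.512, -0.004, 1.319, -0.027], TCP at [0.129, 0.535, 0.405] pointing down, gripper open.
Joint ranges: [-2.7, 2.7], [-0.3, 1.91], [-1.27, 1.3], [0.12, 2.57], [-1.44, 4.58], [0.2, 2.03], [-3.05, 3.05]. Speed limits (rad/s): [2.79, 2.79, 3.14, 3.14, 3.14, 3.14, 3.14].

### API

Orientations are given as a rotation vector (axis times angle).
In Python, from bench import manip, imaging gives the robot as it stands.
- The arm moves only by the shell command python3 -m inch 'ROWS'. ROWS is a JSON object of lists of equal length, an entry for each row: "dr": the turn, a rotation vector about the tool's x, y, z in degrees, a list of three; "translation": the shift along the tool's x, y, z in mm, a list of three; "grip": the closure, from 0 (fully open) to 1 (shut). A call has 1 to 8 rows; each row shifts and turns the commanded pose from where the row before left it, along the tool's axes as they then stand; what a row does not reach is not made up. A row lasts 1/8 s, in which the tool goes at most 62.5 mm and 10.7 degrees, less where a joint would pass 70% of its speed; a pose out of reach is approached as far as the arm can. A call with a gripper value outside its range is refused whole. The fingers move at their own pace and stop on an object; the grip force is fixed at half the most. Time passes only in rows, so rows that do not move let the fingers close. It gives the time, the measured TCP pose, the force and the opening at its end, in the units of the state.
- manip.state(): the state, without advancing time (a new reading comes with each control period).
- imaging.read_camera(name): name is "scene" or "side" or "wrist"; returns (picture, depth): 384x512x3 uint8, red, green, blue; 384x512 float32, m along the optical axis (not along the pixel's ray), 0 where there is no reading.
- imaging.camera_model(name): a dict with "vertical_fov" (degrees; the focal length in pixels is half the picture's height over the tangent of half this angle, whatever the lens; pixels are square), "cx", "cy" (the principal point, pixels), "dist_coeffs" ([k1, k2, p1, p2, k3] as OpenCV has them; the pictures are not rectified), "T" (4x4, takes a point from camera to world coordinates). Camera axes: x right, y down, z forward; pixel columns grow to the right and rows downward; lengths in m; the calibration is good to about 2 mm. A picture is of the moment at which its call begins: read the wrist's pose just before it. camera_model takes no time and is no camera call; for the wrist camera it gives the pose at the moment of the call.
- manip.sign_off(): hands the job in, once; it reports no verdict.
The state is a dict: "time_s": time; "joints": joint angles; "joint_velocities": joint speeds; "joint_torque": joint torques, N m; "eef_pos": TCP position; "eef_rot": TCP orientation; "contact_force": force on the tool from outside, world axes, zero at the start; "wrist_torque": the same for the moment, N m; "finger_gap": finger opening in m.
Only numpy, scipy, OpenCV 4.12 (cv2) and the standard library are available. Lean on these libraries where they do the work, as an engineer would, in place of code of your own. Each camera call takes 0.05 s, during which the arm holds its last target. There are 200 camera calls.

## Working session

There is one attempt and no reset: what is moved stays moved. The work goes in short steps, Python scripts to look and compute and a shell command to move; the robot and the scene stay as the last step left them, time stands still between calls to the robot, and variables do not carry over. Pictures are saved under pics/ and viewed, about 8 in all and at most 12, crops included, and the job is handed in when it is done.

```bash
ls; mkdir -p pics; python3 - <<'E'
from bench import manip, imaging
import cv2,numpy as np
print(manip.state(), manip.pinch_z)
for n in ("scene","side"):
    p,d=imaging.read_camera(n); np.savez(f"{n}0.npz",p=p,d=d)
    cv2.imwrite(f"pics/{n}0.png",p[:,:,::-1])
    m=imaging.camera_model(n);print(n,m)
a=[cv2.imread(f"pics/{n}0.png") for n in("scene","side")]
E
```

```text
pics
{'time_s': 0.0, 'joints': array([-1.37567649,  0.31172591,  0.01400552,  1.5130966 , -0.00438326,
        1.31919482, -0.02721129]), 'joint_velocities': array([ 1.07357840e-03, -1.62119016e-03, -2.27565123e-03,  6.99010082e-07,
       -1.08284023e-04,  2.33350882e-04, -9.16235652e-04]), 'joint_torque': array([ 2.96679973e-04, -3.79908621e+01,  1.46086696e-01, -2.30595660e+01,
        1.22337727e-02,  1.34723858e-02,  1.98396584e-06]), 'eef_pos': array([0.12894089, 0.53433078, 0.40360452]), 'eef_rot': array([-0.37101893, -3.11943844,  0.00375168]), 'contact_force': array([-0.38172861,  0.70743019,  0.03201267]), 'wrist_torque': array([ 0.04117886, -0.01253582, -0.01541544]), 'finger_gap': 0.08536101755674803} 0.1547
scene {'vertical_fov': 51.122936171141404, 'cx': 260.4062733224496, 'cy': 184.06087774672454, 'dist_coeffs': array([-0.11719708,  0.        ,  0.        ,  0.        ,  0.        ]), 'T': array([[ 6.06204417e-01,  4.33498200e-01, -6.66779960e-01,
         1.20543024e+00],
       [ 7.95308623e-01, -3.31088953e-01,  5.07803407e-01,
        -5.54123575e-01],
       [-6.31616073e-04, -8.38128520e-01, -5.45472442e-01,
         6.29205969e-01],
       [ 0.00000000e+00,  0.00000000e+00,  0.00000000e+00,
         1.00000000e+00]])}
side {'vertical_fov': 44.67669732740065, 'cx': 250.85487187300703, 'cy': 187.4540642304703, 'dist_coeffs': array([-0.08242558,  0.        ,  0.        ,  0.        ,  0.        ]), 'T': array([[-0.98024533, -0.1386163 ,  0.14108374,  0.42995534],
       [-0.19711535,  0.625999  , -0.75450036,  0.72673239],
       [ 0.01626776, -0.76740522, -0.64095599,  0.79126407],
       [ 0.        ,  0.        ,  0.        ,  1.        ]])}
```

View pics/scene0.png

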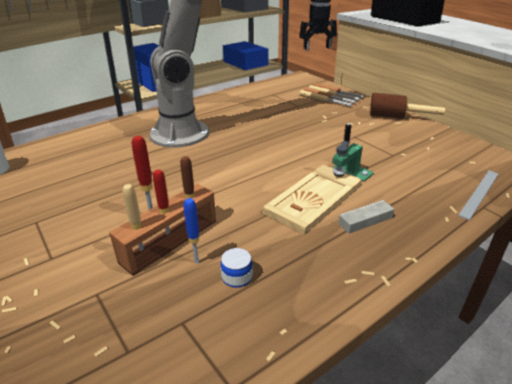

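View pics/side0.png

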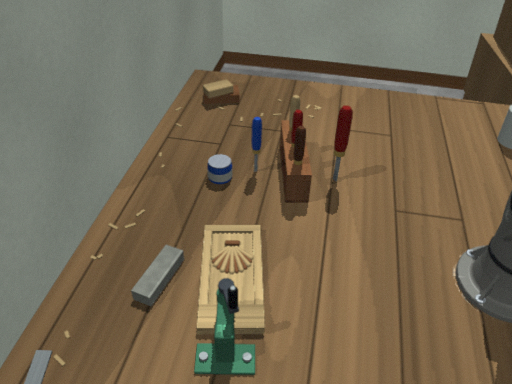

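Scene view: candidates for "the gouge" are a large red one at (142,160) standing beside the rack, a small red one at (160,190) in the rack's middle hole, and a blue one at (191,220). By the description I choose the small red one in the rack. Clamp knob is at (347,132) in scene and (233,298) in side, and the panel is at (312,197).

```bash
cat > h.py <<'E'
import numpy as np,cv2
from bench import manip,imaging
from scipy.spatial.transform import Rotation as R
def K(m):
    f=192/np.tan(np.radians(m["vertical_fov"]/2)); return np.array([[f,0,m["cx"]],[0,f,m["cy"]],[0,0,1]])
def ray(m,uv):
    n=cv2.undistortPoints(np.array(uv,float).reshape(-1,1,2),K(m),m["dist_coeffs"]).reshape(-1,2)
    return m["T"][:3,3],np.c_[n,np.ones(len(n))]@m["T"][:3,:3].T
def plane(m,uv,z):
    o,d=ray(m,uv); return o+d*((z-o[2])/d[:,2])[:,None]
def cloud(m,D):
    v,u=np.mgrid[:384,:512]; o,d=ray(m,np.c_[u.ravel(),v.ravel()])
    return (o+d*D.ravel()[:,None]).reshape(384,512,3)
E
python3 - <<'E'
from h import *
for n in("scene","side"):
    z=np.load(n+"0.npz");p=z["p"];m=imaging.camera_model(n);P=cloud(m,z["d"])
    h=cv2.cvtColor(p,cv2.COLOR_RGB2HSV);H,S,V=[h[...,i].astype(int) for i in range(3)]
    ok=(z["d"]>0)&(P[...,0]>.1)&(P[...,0]<1)&(P[...,2]>-.01)&(P[...,2]<.35)&(abs(P[...,1])<.7)
    Z=P[...,2]
    def rep(name,mask,minA=25):
        c,L,st,ce=cv2.connectedComponentsWithStats((mask&ok).astype(np.uint8))
        for i in range(1,c):
            if st[i,4]>=minA:
                q=P[L==i];print(n,name,st[i].tolist(),"med",np.median(q,0).round(3),"lo",np.percentile(q,3,0).round(3),"hi",np.percentile(q,97,0).round(3))
    rep("red",((H<5)|(H>172))&(S>170)&(Z>.07))
    rep("blue",(H>105)&(H<130)&(S>150)&(Z>.01))
    rep("green",(H>60)&(H<95)&(S>100))
    rep("black",(V<70)&(Z>.05)&(S<120))
    rep("panel",(H>12)&(H<28)&(abs(Z-.022)<.006)&(S<140)&(V>130),200)
    rep("tall",(Z>.11))
    rep("rackish",(abs(Z-.09)<.006),20)
E
```

```text
scene red [132, 136, 19, 49, 603] med [ 0.403 -0.289  0.175] lo [ 0.391 -0.3    0.114] hi [ 0.407 -0.274  0.227]
scene red [153, 170, 15, 38, 367] med [ 0.515 -0.296  0.16 ] lo [ 0.504 -0.304  0.112] hi [ 0.519 -0.286  0.196]
scene blue [184, 199, 15, 40, 429] med [ 0.615 -0.28   0.133] lo [ 0.606 -0.289  0.088] hi [ 0.619 -0.268  0.172]
scene blue [221, 262, 31, 14, 180] med [ 0.72  -0.246  0.046] lo [ 0.69  -0.261  0.039] hi [ 0.728 -0.212  0.051]
scene green [334, 145, 38, 35, 574] med [0.571 0.272 0.07 ] lo [0.547 0.191 0.009] hi [0.602 0.313 0.094]
scene black [300, 20, 37, 29, 536] med [0.138 0.518 0.319] lo [0.108 0.462 0.262] hi [0.154 0.595 0.348]
scene black [345, 125, 6, 17, 77] med [0.551 0.247 0.143] lo [0.544 0.244 0.118] hi [0.555 0.255 0.165]
scene black [337, 150, 11, 5, 39] med [0.579 0.2   0.111] lo [0.564 0.193 0.093] hi [0.583 0.223 0.116]
scene black [342, 151, 19, 14, 81] med [0.575 0.265 0.077] lo [0.562 0.204 0.053] hi [0.587 0.295 0.086]
scene panel [263, 165, 98, 65, 2840] med [0.592 0.079 0.022] lo [ 0.518 -0.036  0.016] hi [0.666 0.224 0.026]
scene tall [
[... 2396 characters left out ...]
0.114] hi [ 0.405 -0.267  0.227]
side tall [251, 117, 11, 25, 220] med [ 0.605 -0.267  0.144] lo [ 0.595 -0.279  0.113] hi [ 0.618 -0.262  0.17 ]
side tall [218, 278, 21, 35, 462] med [0.552 0.254 0.118] lo [0.538 0.199 0.112] hi [0.58  0.262 0.167]
side rackish [281, 120, 31, 58, 809] med [ 0.506 -0.232  0.091] lo [ 0.458 -0.397  0.086] hi [ 0.55  -0.169  0.094]
side rackish [251, 144, 10, 6, 29] med [ 0.604 -0.266  0.09 ] lo [ 0.595 -0.274  0.084] hi [ 0.616 -0.262  0.094]
side rackish [334, 152, 11, 5, 28] med [ 0.39  -0.274  0.092] lo [ 0.376 -0.281  0.087] hi [ 0.402 -0.269  0.096]
side rackish [214, 290, 21, 51, 669] med [0.56  0.271 0.09 ] lo [0.539 0.22  0.087] hi [0.58  0.302 0.094]
```

```bash
python3 - <<'E'
from h import *
def rect(n,name,q):
    r=cv2.minAreaRect((q[:,:2]*1000).astype(np.float32));print(n,name,len(q),np.round(r[0],1),np.round(r[1],1),round(r[2],1))
for n in("scene","side"):
    z=np.load(n+"0.npz");p=z["p"];m=imaging.camera_model(n);P=cloud(m,z["d"]);X,Y,Z=np.moveaxis(P,2,0)
    h=cv2.cvtColor(p,cv2.COLOR_RGB2HSV);H,S,V=[h[...,i].astype(int) for i in range(3)]
    ok=z["d"]>0
    def big(mk):
        mk=cv2.erode((mk&ok).astype(np.uint8),np.ones((2,2)));c,L,st,ce=cv2.connectedComponentsWithStats(mk);return P[L==1+np.argmax(st[1:,4])]
    rect(n,"panel",big((abs(Z-.021)<.005)&(X>.45)&(X<.7)&(Y>-.1)&(Y<.25)&(V>120)&(H<30)))
    rect(n,"rack",big((abs(Z-.09)<.004)&(X>.44)&(X<.58)&(Y>-.45)&(Y<-.1)))
    g=(H>60)&(H<95)&(S>100)
    rect(n,"arm",big(g&(abs(Z-.09)<.005))); rect(n,"base",big(g&(Z<.02)))
    k=(X>.5)&(X<.6)&(Y>.18)&(Y<.3)&(Z>.13)&ok; q=P[k]
    print("knob",k.sum(),q.mean(0).round(4),"top",np.percentile(q[:,2],[90,95,98]).round(4), "uvmid",np.argwhere(k).mean(0))
    k2=(X>.5)&(X<.6)&(Y>.15)&(Y<.3)&(Z>.105)&(Z<.125)&ok; q=P[k2]; rect(n,"crankarm",q)
    cv2.imwrite(f"pics/{n}c.png",cv2.resize(p[260:384,180:300] if n=="side" else p[125:245,100:220],None,fx=5,fy=5,interpolation=2)[:,:,::-1])
a,b=cv2.imread("pics/scenec.png"),cv2.imread("pics/sidec.png")
cv2.imwrite("pics/crops.png",np.hstack([cv2.resize(a,(400,400)),cv2.resize(b,(400,400))]))
s=manip.state();print(R.from_rotvec(s["eef_rot"]).as_matrix().round(3))
E
```

```text
scene panel 2132 [589.1  98.5] [127.1 280.1] 12.6
scene rack 799 [ 518.6 -344.2] [ 59.7 145.6] 12.3
scene arm 125 [570.1 241.4] [ 26.  104.3] 8.1
scene base 80 [576.2 295.6] [62.3 47.6] 9.9
knob 90 [0.5491 0.2486 0.1505] top [0.1661 0.1683 0.1693] uvmid [130.36666667 347.12222222]
scene crankarm 129 [559.6 224.1] [27.1 73. ] 33.6
side panel 3220 [584.8 101.5] [127.5 277.5] 12.4
side rack 613 [ 504.6 -291.2] [ 57.9 253.1] 12.1
side arm 492 [559.7 258.6] [29.5 92.6] 12.9
side base 1043 [551.5 294.3] [105.2  56.7] 10.7
knob 186 [0.5457 0.2579 0.1524] top [0.1663 0.1671 0.1683] uvmid [295.2688172  232.08064516]
side crankarm 274 [561.5 229.9] [28.3 73.1] 22.1
[[-0.972  0.235 -0.   ]
 [ 0.235  0.972 -0.002]
 [-0.    -0.002 -1.   ]]
```

View pics/crops.png

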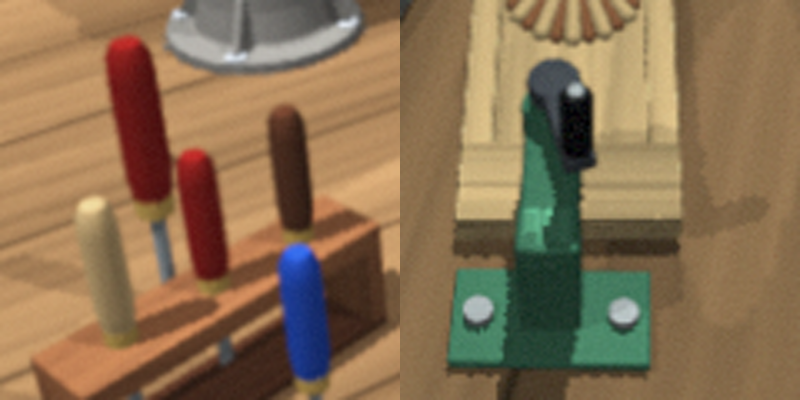

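Crops confirm it: the small red handle is in the middle hole, with the larger red one behind it and the blue one in front. The crank's hub is at side px (226,285) and the knob is to its right and nearer the camera.

```bash
python3 - <<'E'
from h import *
ms,md=imaging.camera_model("scene"),imaging.camera_model("side")
hub=plane(md,[[226,285.5]],.115)[0]; print("hub",hub)
def tri(a,b):
    o1,d1=ray(ms,[a]);o2,d2=ray(md,[b]);d1,d2=d1[0],d2[0]
    t=np.linalg.lstsq(np.c_[d1,-d2],o2-o1,rcond=None)[0];p,q=o1+t[0]*d1,o2+t[1]*d2;return (p+q)/2,np.linalg.norm(p-q)
kn=None
for z in(.14,.15): print(z,plane(ms,[[347.1,130.4]],z),plane(md,[[232.1,295.3]],z))
print(tri([347.1,130.4],[232.1,295.3]))
E
```

```text
hub [0.56818231 0.21154452 0.115     ]
0.14 [[0.53472303 0.26609699 0.14      ]] [[0.54793836 0.24881926 0.14      ]]
0.15 [[0.54843315 0.24933062 0.15      ]] [[0.54612676 0.25615749 0.15      ]]
(array([0.5459268 , 0.25369643, 0.14746067]), np.float64(0.0017064466146136641))
```

```bash
python3 -m inch '{"dr":[[0,0,7],[0,0,6.6],[0,0,0],[0,0,0],[0,0,0],[0,0,0],[0,0,0],[0,0,0]],"translation":[[0,0,0],[0,0,0],[-60,0,0],[-60,0,0],[-60,-40,0],[-60,-40,0],[-60,-40,0],[0,0,0]],"grip":[0,0,0,0,0,0,0,0]}'
```

```text
time_s: 1.1
eef_pos: [0.3303, 0.3108, 0.4047]
eef_rot: [0.755, 3.048, -0.003]
contact_force: [0.4, 1.0, -0.3]
finger_gap: 0.0855
```

```bash
python3 -m inch '{"dr":[[0,0,10],[0,0,10],[0,0,10],[0,0,10],[0,0,10],[0,0,0]],"translation":[[0,0,0],[0,0,0],[0,0,0],[0,0,0],[0,0,0],[0,0,0]],"grip":[0,0,0,0,0,0]}'; python3 - <<'E'
from h import *
s=manip.state();M=R.from_rotvec(s["eef_rot"]).as_matrix();print(M.round(3),s["joints"].round(3));print((M.T@(np.array([.546,.2535,s["eef_pos"][2]])-s["eef_pos"])*1000).round(1))
E
```

```text
time_s: 1.85
eef_pos: [0.3263, 0.317, 0.4043]
eef_rot: [-1.954, -2.459, 0.001]
contact_force: [0.6, -0.5, 0.3]
finger_gap: 0.0854
[[-0.226  0.974 -0.001]
 [ 0.974  0.226 -0.   ]
 [-0.    -0.001 -1.   ]] [-1.064  0.114  0.284  1.763 -0.034  1.27  -0.545]
[-1.115e+02  1.996e+02 -1.000e-01]
```

```bash
python3 -m inch '{"dr":[[0,0,0.7],[0,0,0],[0,0,0],[0,0,0],[0,0,0],[0,0,0]],"translation":[[-28,50,0],[-28,50,0],[-28,50,0],[-28,50,0],[0,0,0],[0,0,0]],"grip":[0,0,0,0,0,0]}'; python3 - <<'E'
from h import *
s=manip.state();M=R.from_rotvec(s["eef_rot"]).as_matrix();print(M.round(3),s["eef_pos"],s["joints"].round(3))
m=imaging.camera_model("wrist");p,d=imaging.read_camera("wrist");np.savez("w1.npz",p=p,d=d,T=m["T"])
cv2.imwrite("pics/w1.png",p[:,:,::-1]);print(m)
E
```

```text
time_s: 2.6
eef_pos: [0.546, 0.2502, 0.4039]
eef_rot: [-1.97, -2.445, 0.002]
contact_force: [-0.8, -0.1, -0.3]
finger_gap: 0.0853
[[-0.213  0.977 -0.002]
 [ 0.977  0.213  0.   ]
 [ 0.001 -0.002 -1.   ]] [0.54598133 0.25015427 0.40388875] [-0.738  0.433  0.416  1.376 -0.175  1.37  -0.107]
{'vertical_fov': 68.096656145285, 'cx': 247.58875188335358, 'cy': 189.75644288846536, 'dist_coeffs': array([-0.03296901,  0.        ,  0.        ,  0.        ,  0.        ]), 'T': array([[ 0.97689367,  0.20360073,  0.06500392,  0.5287592 ],
       [ 0.21371823, -0.92800154, -0.30518462,  0.3275437 ],
       [-0.00181207,  0.31202545, -0.95007202,  0.37349903],
       [ 0.        ,  0.        ,  0.        ,  1.        ]])}
```

View pics/w1.png

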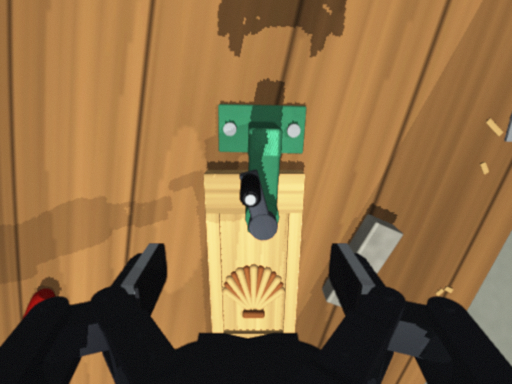

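Wrist view: knob top at (250,199), crank hub at (263,227), carved shell about (253,290), stone at (365,255).

```bash
python3 - <<'E'
from h import *
m=imaging.camera_model("wrist");z=np.load("w1.npz");P=cloud(m,z["d"])
print("knob",P[196:203,247:254].reshape(-1,3).round(3)[::8]); print("hub",P[222:232,258:268].reshape(-1,3).mean(0).round(4))
k=plane(m,[[250.5,200]],.164)[0];hb=plane(m,[[263,228]],P[227,263,2])[0];print(k,hb,"shell",plane(m,[[253,290],[253,265],[253,314]],.02))
d=(k-hb)[:2];print(np.hypot(*d),"a",np.degrees(np.arctan2(d[1]*.977-d[0]*.213,-(d[0]*.977+d[1]*.213))))
E
```

```text
knob [[0.543 0.257 0.169]
 [0.544 0.256 0.168]
 [0.545 0.256 0.167]
 [0.546 0.255 0.168]
 [0.547 0.255 0.168]
 [0.548 0.254 0.168]
 [0.549 0.253 0.167]]
hub [0.5686 0.2113 0.1168]
[0.54664387 0.25304718 0.164     ] [0.56943466 0.20992792 0.11699885] shell [[0.59414009 0.06300557 0.02      ]
 [0.58460744 0.1050878  0.02      ]
 [0.60396811 0.01963843 0.02      ]]
0.04877182762949101 a 74.44005586911861
```

```bash
python3 -m inch '{"dr":[[0,0,0],[0,0,0],[0,0,0],[0,0,0],[0,0,0],[0,0,0],[0,0,0],[0,0,0]],"translation":[[4.2,1,0],[0,0,35],[0,0,35],[0,0,35],[0,0,0],[0,0,0],[0,0,0],[0,0,0]],"grip":[0,0,0,0,1,1,1,1]}'; python3 - <<'E'
import numpy as np
# rows, step 15deg from a=74.5, in tool frame x=50 sin a, y=-50 cos a
for i in range(30):
    a,b=np.radians(74.5+15*i),np.radians(89.5+15*i)
    print(i,round(np.degrees(b)),[round(50*(np.sin(b)-np.sin(a)),1),round(50*(np.cos(a)-np.cos(b)),1),0.4])
E
```

```text
time_s: 3.65
eef_pos: [0.5469, 0.2539, 0.3016]
eef_rot: [1.973, 2.443, 0.005]
contact_force: [-1.5, -1.1, 3.0]
finger_gap: 0.0166
0 90 [np.float64(1.8), np.float64(12.9), 0.4]
1 104 [np.float64(-1.6), np.float64(13.0), 0.4]
2 120 [np.float64(-4.9), np.float64(12.1), 0.4]
3 134 [np.float64(-7.9), np.float64(10.4), 0.4]
4 150 [np.float64(-10.3), np.float64(8.0), 0.4]
5 164 [np.float64(-12.0), np.float64(5.1), 0.4]
6 180 [np.float64(-12.9), np.float64(1.8), 0.4]
7 194 [np.float64(-13.0), np.float64(-1.6), 0.4]
8 210 [np.float64(-12.1), np.float64(-4.9), 0.4]
9 224 [np.float64(-10.4), np.float64(-7.9), 0.4]
10 240 [np.float64(-8.0), np.float64(-10.3), 0.4]
11 254 [np.float64(-5.1), np.float64(-12.0), 0.4]
12 270 [np.float64(-1.8), np.float64(-12.9), 0.4]
13 284 [np.float64(1.6), np.float64(-13.0), 0.4]
14 300 [np.float64(4.9), np.float64(-12.1), 0.4]
15 315 [np.float64(7.9), np.float64(-10.4), 0.4]
16 330 [np.float64(10.3), np.float64(-8.0), 0.4]
17 344 [np.float64(12.0), np.float64(-5.1), 0.4]
18 360 [np.float64(12.9), np.float64(-1.8), 0.4]
19 374 [np.float64(13.0), np.float64(1.6), 0.4]
20 390 [np.float64(12.1), np.float64(4.9), 0.4]
21 405 [np.float64(10.4), np.float64(7.9), 0.4]
22 420 [np.float64(8.0), np.float64(10.3), 0.4]
23 434 [np.float64(5.1), np.float64(12.0), 0.4]
24 450 [np.float64(1.8), np.float64(12.9), 0.4]
25 464 [np.float64(-1.6), np.float64(13.0), 0.4]
26 480 [np.float64(-4.9), np.float64(12.1), 0.4]
27 494 [np.float64(-7.9), np.float64(10.4), 0.4]
28 509 [np.float64(-10.3), np.float64(8.0), 0.4]
29 524 [np.float64(-12.0), np.float64(5.1), 0.4]
```

```bash
python3 -m inch '{"dr":[[0,0,0],[0,0,0],[0,0,0],[0,0,0],[0,0,0],[0,0,0],[0,0,0],[0,0,0]],"translation":[[1.8,12.9,0.4],[-1.6,13,0.4],[-4.9,12.1,0.4],[-7.9,10.4,0.4],[-10.3,8,0.4],[-12,5.1,0.4],[-12.9,1.8,0.4],[0,0,0]],"grip":[1,1,1,1,1,1,1,1]}'
```

```text
time_s: 4.65
eef_pos: [0.619, 0.2186, 0.2986]
eef_rot: [1.975, 2.441, 0.001]
contact_force: [-1.4, -1.8, 5.9]
finger_gap: 0.0163
```

```bash
python3 -m inch '{"dr":[[0,0,0],[0,0,0],[0,0,0],[0,0,0],[0,0,0],[0,0,0],[0,0,0],[0,0,0]],"translation":[[-13,-1.6,0.4],[-12.1,-4.9,0.4],[-10.4,-7.9,0.4],[-8,-10.3,0.4],[-5.1,-12,0.4],[-1.8,-12.9,0.4],[1.6,-13,0.4],[4.9,-12.1,0.4]],"grip":[1,1,1,1,1,1,1,1]}';python3 -m inch '{"dr":[[0,0,0],[0,0,0],[0,0,0],[0,0,0],[0,0,0],[0,0,0],[0,0,0],[0,0,0]],"translation":[[7.9,-10.4,0.4],[10.3,-8,0.4],[12,-5.1,0.4],[12.9,-1.8,0.4],[13,1.6,0.4],[12.1,4.9,0.4],[10.4,7.9,0.4],[0,0,0]],"grip":[1,1,1,1,1,1,1,1]}'; python3 - <<'E'
from h import *
s=manip.state();d=s["eef_pos"][:2]-np.array([.5695,.2095]);print(np.hypot(*d),"a",np.degrees(np.arctan2(d[1]*.977-d[0]*.213,-(d[0]*.977+d[1]*.213))))
E
```

```text
time_s: 5.65
eef_pos: [0.5554, 0.1611, 0.2954]
eef_rot: [1.973, 2.44, 0.007]
contact_force: [2.9, 2.0, 6.3]
finger_gap: 0.0165
time_s: 6.65
eef_pos: [0.5279, 0.2372, 0.2924]
eef_rot: [1.972, 2.444, 0.005]
contact_force: [0.2, 2.4, 7.1]
finger_gap: 0.0162
0.04999284364029656 a 46.00057574200083
```

```bash
python3 -m inch '{"dr":[[0,0,0],[0,0,0],[0,0,0],[0,0,0],[0,0,0],[0,0,0],[0,0,0],[0,0,0]],"translation":[[8,10.3,0.4],[5.1,12,0.4],[1.8,12.9,0.4],[-1.6,13,0.4],[-4.9,12.1,0.4],[-3.2,5.7,0.2],[0,0,0],[0,0,0]],"grip":[1,1,1,1,1,1,1,1]}'; python3 - <<'E'
from h import *
s=manip.state();d=s["eef_pos"][:2]-np.array([.5695,.2095]);print(np.hypot(*d),"a",np.degrees(np.arctan2(d[1]*.977-d[0]*.213,-(d[0]*.977+d[1]*.213))))
E
```

```text
time_s: 7.65
eef_pos: [0.5914, 0.2545, 0.2902]
eef_rot: [1.973, 2.441, 0.003]
contact_force: [0.1, -0.4, 6.8]
finger_gap: 0.0164
0.05007382241771102 a 128.29713877727758
```

```bash
python3 -m inch '{"dr":[[0,0,0],[0,0,0],[0,0,0],[0,0,0],[0,0,0],[0,0,0],[0,0,0],[0,0,0]],"translation":[[0,0,0],[0,0,0],[0,0,0],[0,0,-30],[0,0,-55],[0,0,-55],[-30,-10,0],[-50,-20,0]],"grip":[0,0,0,0,0,0,0,0]}'; python3 -m inch '{"dr":[[0,0,0],[0,0,0],[0,0,0],[0,0,0],[0,0,0],[0,0,0],[0,0,0],[0,0,0]],"translation":[[-50,-20,0],[-50,-20,0],[-50,-20,0],[-50,-20,0],[-50,-20,0],[-50,-20,0],[-50,-20,0],[0,0,0]],"grip":[0,0,0,0,0,0,0,0]}'; python3 - <<'E'
from h import *
s=manip.state();print(s["joints"].round(3))
p,d=imaging.read_camera("side")
m=imaging.camera_model("wrist");q,dw=imaging.read_camera("wrist");np.savez("w2.npz",p=q,d=dw)
cv2.imwrite("pics/c2.png",np.hstack([cv2.resize(p[250:384,150:300],(400,357)),cv2.resize(q,(400,357))])[:,:,::-1])
cv2.imwrite("pics/w2.png",q[:,:,::-1])
P=cloud(imaging.camera_model("side"),d);h=cv2.cvtColor(p,cv2.COLOR_RGB2HSV)
k=(P[...,2]>.13)&(P[...,2]<.17)&(P[...,0]>.5)&(P[...,0]<.65)&(P[...,1]>.15)&(P[...,1]<.3);print("knob",P[k].mean(0),P[k][:,2].max())
E
```

```text
time_s: 8.65
eef_pos: [0.5781, 0.1722, 0.4289]
eef_rot: [1.968, 2.449, 0.003]
contact_force: [0.1, -1.1, -0.2]
finger_gap: 0.0852
time_s: 9.65
eef_pos: [0.5123, -0.2073, 0.4289]
eef_rot: [1.987, 2.431, -0.006]
contact_force: [-0.3, 0.6, 0.7]
finger_gap: 0.0852
[-0.085  0.335  0.594  1.477 -0.184  1.386  0.716]
knob [0.5893643  0.25775828 0.14595169] 0.15752916871748623
```

View pics/c2.png

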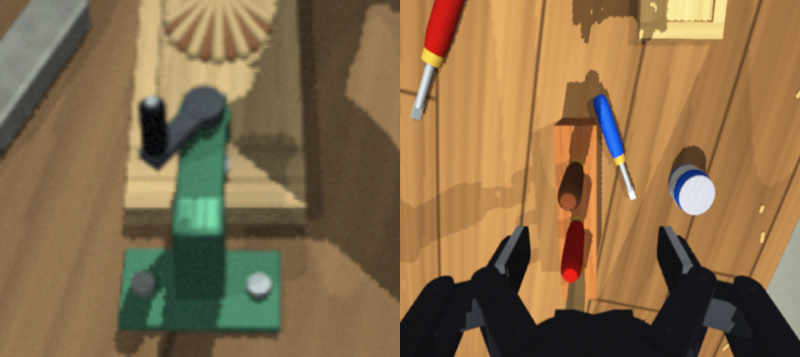

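Crank stands at about 8.5 rad with the knob where I left it. In the wrist view, the rack's red handle top is at (572,275) of the montage and dark at (570,200). The free-standing large red (435,50) and blue (612,140) look-alikes seem to have toppled over, so I check that and the bystanders.

```bash
python3 - <<'E'
from h import *
m=imaging.camera_model("wrist");z=np.load("w2.npz");p=z["p"];P=cloud(m,z["d"]);print(m["T"].round(3))
h=cv2.cvtColor(p,cv2.COLOR_RGB2HSV);H,S,V=[h[...,i].astype(int) for i in range(3)]
ok=(z["d"]>0)&(P[...,2]>-.02)
def rep(name,mask):
    c,L,st,ce=cv2.connectedComponentsWithStats((mask&ok).astype(np.uint8))
    for i in range(1,c):
        if st[i,4]>=60:
            q=P[L==i];print(name,st[i].tolist(),"med",np.median(q,0).round(3),"lo",np.percentile(q,2,0).round(3),"hi",np.percentile(q,98,0).round(3))
rep("red",((H<5)|(H>172))&(S>170)); rep("blue",(H>105)&(H<130)&(S>120)); rep("tall",(P[...,2]>.14)&(P[...,2]<.2))
rep("tintop",(S<40)&(V>150)&(abs(P[...,2]-.055)<.006))
t=P[...,2]; k=((H<5)|(H>172))&(S>170)&ok&(t>.185); print("top slice",P[k].mean(0),P[k].min(0),P[k].max(0))
E
python3 - <<'E'
from h import *
p,d=imaging.read_camera("scene");cv2.imwrite("pics/s3.png",p[:,:,::-1])
E
```

```text
[[ 0.978  0.199  0.065  0.498]
 [ 0.21  -0.929 -0.305 -0.124]
 [-0.     0.312 -0.95   0.398]
 [ 0.     0.     0.     1.   ]]
red [31, 0, 51, 61, 1992] med [ 0.258 -0.092  0.03 ] lo [ 0.236 -0.126  0.014] hi [ 0.278 -0.061  0.035]
red [207, 237, 29, 67, 1428] med [ 0.507 -0.28   0.173] lo [ 0.496 -0.294  0.113] hi [ 0.518 -0.276  0.195]
blue [247, 101, 39, 69, 1252] med [ 0.532 -0.165  0.024] lo [ 0.504 -0.203  0.017] hi [ 0.562 -0.13   0.027]
blue [351, 183, 41, 41, 380] med [ 0.671 -0.21   0.044] lo [ 0.665 -0.247  0.035] hi [ 0.701 -0.193  0.05 ]
tall [201, 181, 34, 46, 1151] med [ 0.492 -0.209  0.188] lo [ 0.48  -0.223  0.143] hi [ 0.503 -0.203  0.195]
tall [205, 251, 31, 53, 1248] med [ 0.506 -0.281  0.181] lo [ 0.495 -0.294  0.142] hi [ 0.518 -0.276  0.195]
tall [211, 310, 26, 26, 502] med [ 0.521 -0.351  0.156] lo [ 0.51  -0.36   0.141] hi [ 0.534 -0.349  0.171]
tintop [358, 189, 45, 42, 1510] med [ 0.697 -0.224  0.055] lo [ 0.67  -0.251  0.054] hi [ 0.724 -0.198  0.057]
top slice [ 0.50665272 -0.28507875  0.19183278] [ 0.49555709 -0.29760878  0.18503497] [ 0.51777088 -0.27663341  0.19626166]
```

View pics/s3.png

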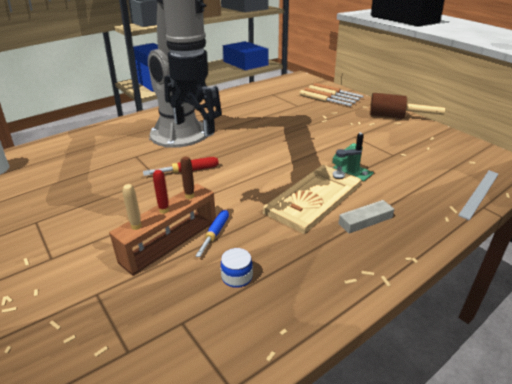

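Both look-alikes fell over by themselves and touch nothing that matters. The tin, the rack gouges and the stone are in place, so I go on to the gouge at (0.507, -0.290).

```bash
python3 -m inch '{"dr":[[0,0,0],[0,0,0],[0,0,0],[0,0,0]],"translation":[[-40,-11,0],[-40.5,-11,0],[0,0,0],[0,0,0]],"grip":[0,0,0,0]}'
```

```text
time_s: 10.3
eef_pos: [0.5115, -0.2823, 0.4283]
eef_rot: [-1.969, -2.446, -0.003]
contact_force: [0.7, 0.0, -0.4]
finger_gap: 0.0854
```

```bash
python3 -m inch '{"dr":[[0,0,0],[0,0,0],[0,0,0],[0,0,0],[0,0,0],[0,0,0],[0,0,0],[0,0,0]],"translation":[[-7,-6,0],[0,0,40],[0,0,42],[0,0,42],[0,0,0],[0,0,0],[0,0,0],[0,0,0]],"grip":[0,0,0,0,0,1,1,1]}'; python3 -m inch '{"dr":[[0,0,0],[0,0,0]],"translation":[[0,0,0],[0,0,0]],"grip":[1,1]}'; python3 - <<'E'
from h import *
print(manip.state()["joints"].round(3))
E
```

```text
time_s: 11.3
eef_pos: [0.5065, -0.2928, 0.3064]
eef_rot: [1.972, 2.442, 0.001]
contact_force: [-0.6, 0.5, -0.1]
finger_gap: 0.032
time_s: 11.55
eef_pos: [0.5062, -0.2929, 0.3062]
eef_rot: [1.973, 2.442, 0.001]
contact_force: [-1.8, 0.4, 5.7]
finger_gap: 0.0245
[ 0.09   0.496  0.581  1.578 -0.29   1.153  0.945]
```

```bash
python3 -m inch '{"dr":[[0,0,0],[0,0,0],[0,0,0],[0,0,0],[0,0,0],[0,0,0],[0,0,0],[0,0,0]],"translation":[[0,0,-15],[0,0,-25],[0,0,-30],[0,0,-30],[0,0,-30],[0,0,-20],[0,0,0],[0,0,0]],"grip":[1,1,1,1,1,1,1,1]}'; python3 - <<'E'
from h import *
print(manip.state()["joints"].round(3))
E
```

```text
time_s: 12.55
eef_pos: [0.5059, -0.2922, 0.4537]
eef_rot: [-1.973, -2.442, 0.0]
contact_force: [-0.3, 0.9, -1.2]
finger_gap: 0.025
[ 0.078  0.403  0.618  1.336 -0.23   1.476  0.891]
```

```bash
python3 -m inch '{"dr":[[0,0,0],[0,0,0],[0,0,0],[0,0,0],[0,0,0],[0,0,0],[0,0,0],[0,0,0]],"translation":[[25,0,0],[46,-5,0],[46,-5,0],[46,-5,0],[46,-5,0],[46,-5,0],[46,-5,0],[26,-5,0]],"grip":[1,1,1,1,1,1,1,1]}';python3 -m inch '{"dr":[[-9,0,0],[-9,0,0],[-9,0,0],[-9,0,0],[-9,0,0],[0,0,0],[0,0,0]],"translation":[[0,0,0],[0,0,0],[0,0,0],[0,0,0],[0,0,0],[0,0,0],[0,0,0]],"grip":[1,1,1,1,1,1,1]}'; cat > e.py <<'E'
from h import *
s=manip.state();M=R.from_rotvec(s["eef_rot"]).as_matrix();e=s["eef_pos"]+M[:,2]*(manip.pinch_z+.125)
t=np.array([.595,.062,.075])
print(s["joints"].round(3),"edge",e.round(3),"lean",np.degrees(np.arccos(-M[2,2])),"move tool mm",(M.T@(t-e)*1000).round(1),s["finger_gap"])
E
python3 e.py
```

```text
time_s: 13.55
eef_pos: [0.4017, 0.0226, 0.4534]
eef_rot: [-1.968, -2.446, 0.002]
contact_force: [0.2, -0.7, -1.8]
finger_gap: 0.0248
time_s: 14.42
eef_pos: [0.4029, 0.0195, 0.4541]
eef_rot: [1.592, 1.968, 0.811]
contact_force: [-0.4, -0.4, -1.7]
finger_gap: 0.0244
[-0.256 -0.295  0.171  2.134 -0.097  0.525  0.203] edge [0.596 0.061 0.256] lean 44.78601192448651 move tool mm [   1.1 -127.4  128. ] 0.02442441790506256
```

```bash
python3 - <<'E'
from h import *
s=manip.state();M=R.from_rotvec(s["eef_rot"]).as_matrix();e=s["eef_pos"]+M[:,2]*(manip.pinch_z+.125)
q=R.from_rotvec([0,0,np.radians(10)]).as_matrix();pn=e+q@(s["eef_pos"]-e)-[0,0,.01]
print("dr",(M.T@[0,0,10]).round(2),"tr",(M.T@(pn-s["eef_pos"])*1000).round(1))
E
```

```text
dr [ 0.    7.04 -7.1 ] tr [-34.2  -4.9   9.2]
```

```bash
python3 -m inch '{"dr":[[0,7.05,-7.1],[0,7.05,-7.1],[0,7.05,-7.1],[0,0,0],[0,0,0]],"translation":[[-34.2,-4.9,9.2],[-34.2,-4.9,9.2],[-34.2,-4.9,9.2],[0,0,0],[0,0,0]],"grip":[1,1,1,1,1]}';python3 e.py
```

```text
time_s: 15.05
eef_pos: [0.4286, -0.0393, 0.4344]
eef_rot: [1.293, 2.287, 0.922]
contact_force: [-0.7, 0.6, -1.5]
finger_gap: 0.0247
[-0.652 -0.23   0.798  2.071 -0.507  0.704  1.026] edge [0.592 0.063 0.232] lean 43.57326724314852 move tool mm [  -3.6 -106.5  115. ] 0.02465714184569909
```

```bash
python3 -m inch '{"dr":[[0,5,-5],[0,5,-5],[0,5,-5],[0,5,-5],[0,5,-5],[0,5,-5],[0,0,0],[0,0,0]],"translation":[[-24,-9,13],[-24,-9,13],[-24,-9,13],[-24,-9,13],[-24,-9,13],[-24,-9,13],[0,0,0],[0,0,0]],"grip":[1,1,1,1,1,1,1,1]}';python3 e.py
```

```text
time_s: 16.05
eef_pos: [0.5304, -0.1181, 0.3386]
eef_rot: [0.514, 2.791, 1.141]
contact_force: [-0.4, -0.3, -0.5]
finger_gap: 0.0245
[-0.264  0.579  1.006  1.712 -1.143  1.637  2.214] edge [0.587 0.068 0.137] lean 44.03128044408904 move tool mm [-13.1 -45.   42.6] 0.02452809801089351
```

```bash
python3 -m inch '{"dr":[[0,0,0],[0,0,0],[0,0,0],[0,0,0],[0,0,0],[0,0,0]],"translation":[[-3,-10,10],[-3,-10,10],[-3,-10,10],[-3,-13,11],[0,0,0],[0,0,0]],"grip":[1,1,1,1,1,1]}';python3 e.py; python3 - <<'E'
from h import *
p,d=imaging.read_camera("scene");q,dq=imaging.read_camera("side")
cv2.imwrite("pics/s4.png",np.hstack([cv2.resize(p[80:290,100:420],(400,262)),cv2.resize(q[80:374,130:430],(400,392))[:262]])[:,:,::-1]) if 0 else cv2.imwrite("pics/s4.png",np.hstack([cv2.resize(p[60:300,110:410],(400,320)),cv2.resize(q[100:380,100:400],(400,320))])[:,:,::-1])
E
```

```text
time_s: 16.8
eef_pos: [0.5384, -0.1247, 0.2787]
eef_rot: [0.514, 2.79, 1.138]
contact_force: [-1.0, -0.2, -0.1]
finger_gap: 0.0245
[-0.217  0.675  0.961  1.743 -1.204  1.596  2.316] edge [0.595 0.061 0.077] lean 43.982052150020856 move tool mm [ 0.1 -1.1  2.4] 0.02452402614182721
```

View pics/s4.png

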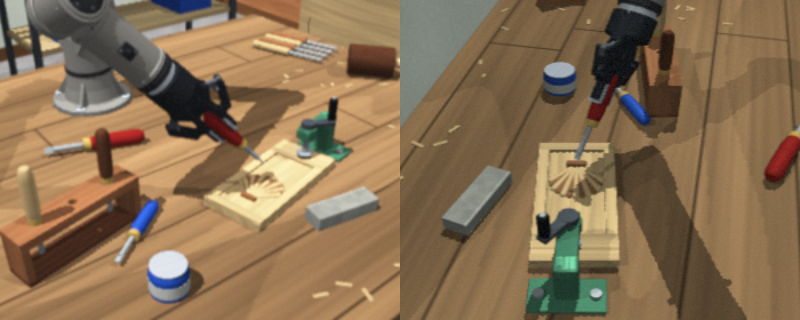

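The gouge is in the fingers and leans over the shell, with its edge at montage (258,160) scene and (580,157) side. The crank is unchanged and the bystanders are in place. One last triangulation and panel check, then I hand in.

```bash
python3 - <<'E'
from h import *
ms,md=imaging.camera_model("scene"),imaging.camera_model("side")
o1,d1=ray(ms,[[303.5,180]]);o2,d2=ray(md,[[235,237.4]]);d1,d2=d1[0],d2[0]
t=np.linalg.lstsq(np.c_[d1,-d2],o2-o1,rcond=None)[0];print("edge",o1+t[0]*d1,o2+t[1]*d2)
p,d=imaging.read_camera("side");P=cloud(md,d);X,Y,Z=np.moveaxis(P,2,0);h=cv2.cvtColor(p,cv2.COLOR_RGB2HSV)
mk=((abs(Z-.021)<.005)&(X>.45)&(X<.7)&(Y>-.1)&(Y<.25)&(h[...,2]>100)&(h[...,0]<30)&(d>0)).astype(np.uint8)
c,L,st,_=cv2.connectedComponentsWithStats(cv2.erode(mk,np.ones((2,2))));q=P[L==1+np.argmax(st[1:,4])]
print(cv2.minAreaRect((q[:,:2]*1000).astype(np.float32)))
k=(Z>.13)&(Z<.17)&(X>.5)&(X<.65)&(Y>.2)&(Y<.3);print("knob",P[k].mean(0))
s=manip.state();print(np.abs(s["joint_velocities"]).max(),s["finger_gap"])
E
```

```text
edge [0.58561429 0.05612523 0.07991676] [0.58690987 0.05697695 0.07940108]
((584.5596313476562, 102.68350219726562), (127.0798568725586, 279.0896301269531), 12.613485336303711)
knob [0.58922145 0.25788313 0.14643044]
0.0031952578872745893 0.02460238053145081
```

```bash
python3 -c "
from bench import manip; print(manip.sign_off())"
```

```text
the job is handed in; nothing more can be done
None
```

The job is handed in at about 17 s of the 64 s allowed; no verdict is reported.

- **Clamp:** I turned the crank clockwise from about 1.3 rad to about 8.5 rad. That should press at roughly 16 N, but this is worked out from the crank angle; I could not measure the pad force. The last picture puts the knob within 1 mm of where it was just after I let go.
- **Gouge:** I drew the small red gouge straight up out of the rack's middle hole, leaned it to 44° with the edge lowest, and ended still holding it. The finger gap reads 24.6 mm on the 26 mm handle.
- **Edge position:** The arm's pose puts the edge at (0.595, 0.061, 0.077) m. Two camera views put it at (0.586, 0.057, 0.080) m, about 1 cm apart. Either way it is about 5.5 cm above the panel's rim and within about 1.5 cm of the shell's centre.
- **Panel and bystanders:** The panel measured within about 1 mm of where it started. In the pictures the tin, the stone and the other two rack gouges look undisturbed.

The look-alike gouges, one large red and one blue, toppled over by themselves while the arm was at the clamp. They lie on the bench and the arm never touched them.

My first lean, towards the robot, took a joint close to its limit at −0.3 rad. I swung the lean round towards the robot's right before lowering the edge. After that swing the nearest joint was about 0.24 rad inside its limit.

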